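# Re-seat the comparator spindle on the bearing

### The job

Re-seat the tip of the bench comparator with the yellow-rimmed dial on the ball bearing it is measuring: with the fingertips press the round yellow pad of its lift lever gently all the way down to its stop, hold it there for about a second, then follow it back up slowly, so that the tip settles on the bearing instead of snapping down, and withdraw. Do not touch the blue and the green comparators or the parts under the tips, and leave everything else on the bench where it is.

Things in the scene. Friction and masses are not known exactly. Their poses are not given: they have to be found in the camera images.
- yellow_comparator: bench comparator, dial rim and lever pad yellow, fixed to the bench, a ball bearing under its tip. Iron base 145 x 95 x 33 mm, column 205 mm high (its highest point), dial 62 mm across. Origin: centre of base underside; x from dial to column, z up. Spindle 30 mm from the origin to -x; the lift lever sticks out to -y at the top of the dial, its pad 58 mm from the spindle
- yellow_pad_top (a point): centre of the top face of the round yellow finger pad, 18 mm across and 6 mm thick, on the end of the lift lever of the yellow comparator; about 184 mm above the bench at rest; free from above, with nothing within 20 mm sideways but its own lever
- yellow_lever (a joint): angle of the lift lever of the yellow comparator: 0 at rest (tip down on the part), 0.33 rad fully down at its stop, where the pad is 14 mm lower and the tip is 6 mm above the part. A spring returns it: about 1.2 N on the pad starts it and 3 N holds it at the stop; left free, it snaps back
- blue_comparator: bench comparator, dial rim and lever pad blue, fixed to the bench, a steel disc under its tip. Iron base 145 x 95 x 33 mm, column 205 mm high (its highest point), dial 62 mm across. Origin: centre of base underside; x from dial to column, z up. Spindle 30 mm from the origin to -x; the lift lever sticks out to -y at the top of the dial, its pad 58 mm from the spindle
- blue_pad_top (a point): centre of the top face of the round blue finger pad, 18 mm across and 6 mm thick, on the end of the lift lever of the blue comparator; about 185 mm above the bench at rest; free from above, with nothing within 20 mm sideways but its own lever
- blue_lever (a joint): angle of the lift lever of the blue comparator: 0 at rest (tip down on the part), 0.33 rad fully down at its stop, where the pad is 14 mm lower and the tip is 6 mm above the part. A spring returns it: about 1.2 N on the pad starts it and 3 N holds it at the stop; left free, it snaps back
- green_comparator: bench comparator, dial rim and lever pad green, fixed to the bench, a brass bush under its tip. Iron base 145 x 95 x 33 mm, column 205 mm high (its highest point), dial 62 mm across. Origin: centre of base underside; x from dial to column, z up. Spindle 30 mm from the origin to -x; the lift lever sticks out to -y at the top of the dial, its pad 58 mm from the spindle
- green_pad_top (a point): centre of the top face of the round green finger pad, 18 mm across and 6 mm thick, on the end of the lift lever of the green comparator; about 195 mm above the bench at rest; free from above, with nothing within 20 mm sideways but its own lever
- green_lever (a joint): angle of the lift lever of the green comparator: 0 at rest (tip down on the part), 0.33 rad fully down at its stop, where the pad is 14 mm lower and the tip is 6 mm above the part. A spring returns it: about 1.2 N on the pad starts it and 3 N holds it at the stop; left free, it snaps back
- bearing: ball bearing being measured, 47 mm across, 14 mm high, lying loose on the anvil under the tip of the yellow comparator; origin: centre of its underside
- test_block: steel disc 60 mm across, 15 mm high, loose on the anvil of the blue comparator; origin: centre of its underside
- bush: flanged brass bush, flange 40 mm, 25 mm high, loose on the anvil of the green comparator; origin: centre of its underside
- caliper: caliper lying loose at the far side of the bench, 220 mm long; origin: under the middle of its bar
- screwdriver: screwdriver lying loose at the far side of the bench; origin on its underside
- oil_bottle: small white bottle with a red cap, 40 mm across, 85 mm high, standing loose at the far side of the bench; origin: centre of its underside
Mind the look-alikes: they are no part of the job. What is shaped like the yellow_comparator but pink or red is not meant. Leave any pink look-alike of the blue_comparator alone.

How it is judged (in metres and radians):
On the way, in this order (a step that is already met when the one before it is completed fails the run):
1. fingertips on the yellow pad hold the lever down at its stop (0.28 rad or more) (value of joint yellow_lever above 0.28 rad and contact force between the fingers and yellow_lever_c2 above 0.5 N), for 0.4 s.
2. the yellow lever is back at rest (value of joint yellow_lever below 0.03 rad), for 0.2 s.
At the end, for the whole second after the job is handed in: All three levers at rest (below 0.03 rad), the parts under the tips within 4 mm and the other loose things within 10 mm of where they began (value of joint each of yellow_lever, blue_lever, green_lever below 0.03 rad and distance of each of bearing, test_block, bush from where it was at the start of the episode below 0.004 m and distance of each of caliper, screwdriver, oil_bottle from where it was at the start of the episode below 0.01 m and linear speed of bearing below 0.02 m/s); the robot touches nothing.
It fails at once if the yellow lever is let go so that it snaps back (faster than 2.5 rad/s, about 100 mm/s at the pad) (velocity of joint yellow_lever below -2.5 rad/s).
It fails at once if the yellow pad is pressed hard or pinched (more than 20 N) (contact force between the fingers and yellow_lever_c2 above 20 N).
It fails at once if the robot touches the blue or the green comparator, or moves its lever (contact force between any of the fingers, the arm and blue_comparator above 0.5 N or contact force between any of the fingers, the arm and green_comparator above 0.5 N or value of joint any of blue_lever, green_lever above 0.04 rad).
It fails at once if a part under a tip is touched by the robot, lifted, or shifted by more than 4 mm (distance of any of bearing, test_block, bush from where it was at the start of the episode above 0.004 m or contact force between any of the fingers, the arm and bearing above 0.5 N or contact force between any of the fingers, the arm and test_block above 0.5 N or contact force between any of the fingers, the arm and bush above 0.5 N).
It fails at once if the caliper, screwdriver or bottle is lifted or shifted by more than 10 mm (distance of any of caliper, screwdriver, oil_bottle from where it was at the start of the episode above 0.01 m).
It also fails if it takes over 32 s, if anything falls off the work surface, if the arm or the gripper's body presses on something with over 40 N, if the wrist force passes 120 N, or if a joint passes its speed limit or range.

### The arm

A 7-joint arm with a two-finger parallel gripper is mounted at the origin on the work surface. World frame = base frame: x ahead of the robot, y to its left, z up, the work surface at z = 0. Lengths are in mm, angles in rad, forces in N, time in s.
With the tool pointing down it reaches from about 400 to 875 mm from the base axis. Payload 4.4 kg.
Tool frame: the origin (TCP) lies at the very end of the fingers, on their centre line; the grasp point (between the pads) lies 19 mm behind it; z points along the fingers, y is the line along which they close (so a half turn about z gives the same grasp; the last joint's range is limited). The gripper opens to 85 mm and grips with 20 to 120 N. Pads are 22 mm wide; open, the fingers measure 114 mm over their backs; the gripper's body (76 mm by 85 mm) begins 54 mm behind the grasp point. The pads swing forward as they close: fully open they stand 13 mm farther back than shut.
Start: joints at [-1.356, 0.628, 0.038, 1.517, -0.027, 0.996, -0.02], TCP at [180.106, 624.564, 209.313] pointing down, gripper open.
Joint ranges: [-3.06, 3.06], [-0.37, 2.12], [-1.25, 1.32], [0.18, 2.47], [-1.1, 4.24], [0.23, 1.98], [-2.94, 2.94]. Speed limits (rad/s): [2.57, 2.57, 3.14, 3.14, 3.14, 3.14, 3.14].

### API

Orientations are given as [roll, pitch, yaw] about the fixed x, y, z axes, in that order (R = Rz(yaw) Ry(pitch) Rx(roll)).
In Python, from cell import monitor, viewer, workorder gives the robot as it stands.
- The arm moves only by the tool arm_command, never from a script. Its argument "series" is one flat list of numbers, 5 for each row, row after row: the opening in per cent of the stroke, from 0 (shut) to 100 (fully open), then the shift along the tool's x, y, z in cm, then the turn about the tool's z in degrees. In form: [claw, x, y, z, roll, claw, x, y, z, roll, ...]. A call has exactly 5 rows; each row is the pose to reach, as a shift and turn from the pose commanded when the call began, along the tool's axes at that moment; what a row does not reach only later rows make up. A row lasts 1/12 s, in which the tool goes at most 41.7 mm and 7.16 degrees, less where a joint would pass 70% of its speed; a pose out of reach is approached as far as the arm can. A call with a gripper value outside its range is refused whole. The fingers move at their own pace and stop on an object; the grip force is fixed at half the most. Time passes only in rows, so rows that repeat a pose let the fingers close, or fill a call up. It gives the time, the measured TCP pose, the force, the opening and the grip force at its end, in the units of the state.
- monitor.read_state(): the state, without advancing time (a new reading comes with each control period).
- viewer.get_image(name): name is "scene" or "top" or "wrist"; returns (picture, depth): 480x640x3 uint8, red, green, blue; 480x640 float32, mm along the optical axis (not along the pixel's ray), 0 where there is no reading.
- viewer.camera_model(name): a dict with "mtx" (3x3 intrinsics, pixels), "R" (3x3) and "t" (3): a world point X has camera coordinates R X + t. Camera axes: x right, y down, z forward; pixel columns grow to the right and rows downward; lengths in mm; the calibration is good to about 2 mm. A picture is of the moment at which its call begins: read the wrist's pose just before it. camera_model takes no time and is no camera call; for the wrist camera it gives the pose at the moment of the call.
- workorder.finish_job(): hands the job in; it is judged then, once.
The state is a dict: "clock": time; "qpos": joint angles; "qd": joint speeds; "tau": joint torques, N m; "eef_pos": TCP position; "tool_rot": TCP orientation; "force": force on the tool from outside, world axes, zero at the start; "torque": the same for the moment, N m; "width": finger opening in mm; "gripper_force": force on a finger pad.
Only numpy, scipy, OpenCV 4.12 (cv2) and the standard library are available. Lean on these libraries where they do the work, as an engineer would, in place of code of your own. Each camera call takes 0.05 s, during which the arm holds its last target. There are 200 camera calls.

## Working session

There is one attempt and no reset: what is moved stays moved. The work goes in short steps, Python scripts to look and compute and a tool call to move; the robot and the scene stay as the last step left them, time stands still between calls to the robot, and variables do not carry over. Pictures are saved under pics/ and viewed, at most 10 in all, crops included, and the job is handed in when it is done.

Besides the shell and the picture viewer there is one more tool, called by a JSON object that holds its "method" and its "body". arm_command: Moves the arm, as the interface text tells. Its arguments: {"type":"object","properties":{"series":{"type":"array","items":{"type":"number"}}},"required":["series"]}

```bash
mkdir -p pics
cat > h.py <<'E'
import numpy as np,cv2
from cell import monitor,viewer,workorder
def snap(n):
    s=monitor.read_state();m=viewer.camera_model(n);p,d=viewer.get_image(n)
    np.savez(f'{n}.npz',p=p,d=d,K=m['mtx'],R=m['R'],t=m['t']);return p,d
def world(n,u,v,z=None):
    f=np.load(n+'.npz');d=z or float(f['d'][int(v),int(u)])
    return f['R'].T@(np.linalg.inv(f['K'])@[u,v,1]*d-f['t'])
E
python3 - <<'E'
from h import *
s=monitor.read_state();print(s['clock'],s['eef_pos'],s['tool_rot'],s['force'])
for n in('scene','top'):
    p,d=snap(n);cv2.imwrite(f'pics/{n}1.png',p[:,:,::-1])
E
```

```text
0.0 [179.89988208 623.89633024 208.38275233] [-3.13966002e+00  1.86545893e-05  2.86083223e+00] [-0.56063396  0.25728881 -0.46271962]
```

View pics/scene1.png

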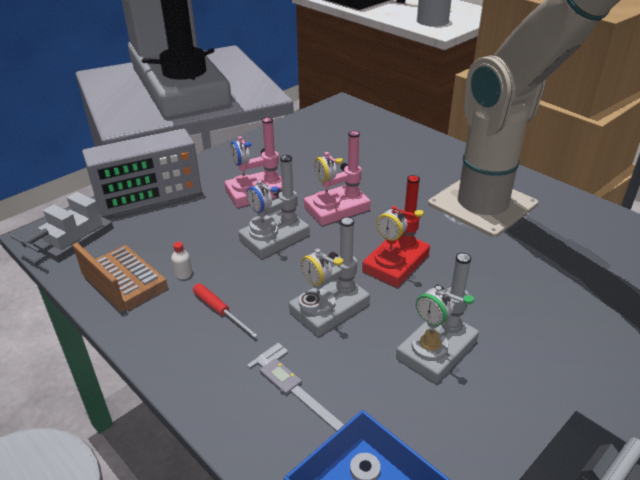

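View pics/top1.png

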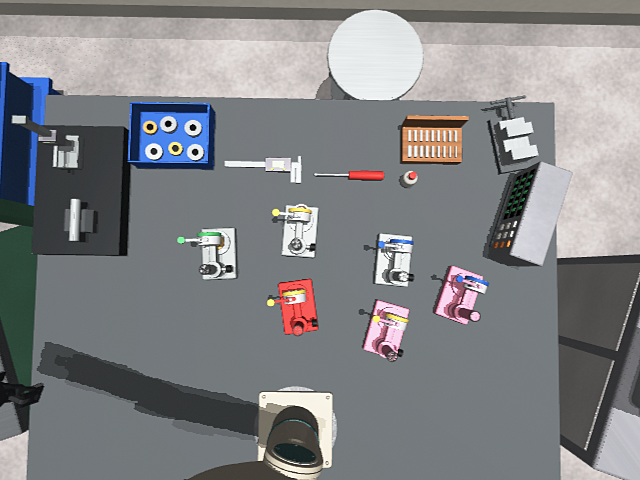

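The scene view shows the target, a grey comparator with a yellow rim, with its pad at about (338,261). In the top view that pad is at about (276,212). The red and pink look-alikes stand nearer the base.

Run:
```python
from h import *
for n,pts in(('top',[(276,212),(181,240),(271,302),(295,430),(300,250),(300,208),(300,245)]),('scene',[(338,261),(468,299),(347,222),(419,213)])):
    for u,v in pts: print(n,u,v,world(n,u,v).round(1))
    f=np.load(n+'.npz');print((-f['R'].T@f['t']).round())
p=np.load('top.npz')['p'];q=np.load('scene.npz')['p']
a=cv2.resize(p[190:280,230:350],None,fx=6,fy=6,interpolation=2)
cv2.imwrite('pics/c1.png',a[:,:,::-1])
# yellow pixel clouds of the pad
for n,(u0,u1,v0,v1) in(('top',(268,284,204,220)),('scene',(328,346,254,268))):
    f=np.load(n+'.npz');P=[]
    for v in range(v0,v1):
        for u in range(u0,u1):
            r,g,b=map(int,f['p'][v,u])
            if r>140 and g>120 and b<0.55*r: P.append(np.r_[u,v,world(n,u,v)])
    P=np.array(P);print(n,len(P),P.mean(0).round(1),P.min(0).round(1),P.max(0).round(1),np.median(P,0).round(1))
```

```text
top 276 212 [587.9  48.2 184.9]
top 181 240 [513.9 280.6 194. ]
top 271 302 [364.   56.1 187. ]
top 295 430 [ 64.1  -9.2 212.6]
top 300 250 [496.7 -10.5 104.2]
top 300 208 [602.2 -10.7 158.5]
top 300 245 [504.9 -13.9 206.5]
[ 448.  -54. 1359.]
scene 338 261 [592.   54.1 185.2]
scene 468 299 [519.3 284.3 196. ]
scene 347 222 [5.128e+02 5.000e-01 2.047e+02]
scene 419 213 [369.1  63.7 186. ]
[1202.  644.  887.]
top 37 [275.5 211.9 590.5  51.5 163.9] [272.  209.  580.   43.   -5.2] [278.  215.  619.1  76.4 187.4] [276.  212.  588.1  48.5 183.1]
scene 46 [338.  260.5 590.8  52.9 184.9] [334.  258.  582.   43.1 182. ] [342.  263.  599.1  61.3 187.4] [338.  260.5 591.   53.3 185.2]
```

View pics/c1.png

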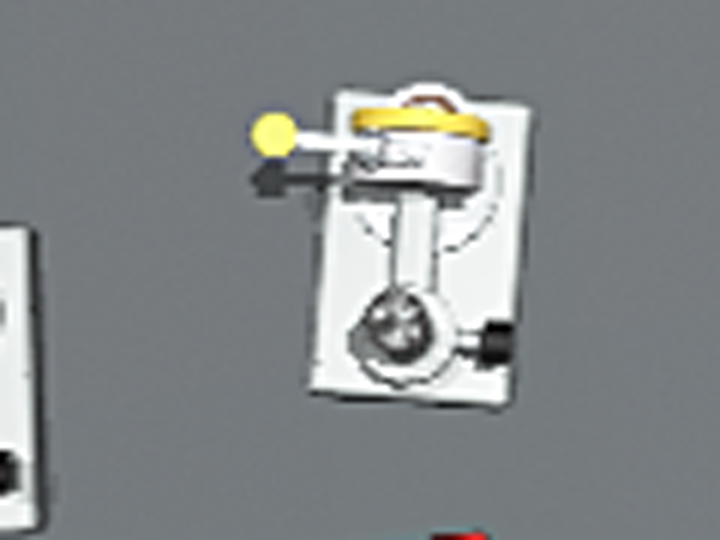

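{"method": "arm_command", "body": {"series": [0, 0, 0, -3, 0, 0, -1, -0.8, -6, 0, 0, -3, -2.4, -9, 0, 0, -6, -4.8, -9.5, 0, 0, -9, -7.1, -9.5, 0]}}

```text
clock: 0.52
eef_pos: [247.3, 532.1, 306.6]
tool_rot: [3.137, 0.0, 2.863]
force: [0.2, -0.2, -0.6]
width: 25.8
gripper_force: 0.0
```

{"method": "arm_command", "body": {"series": [0, -3, -2.4, 0, 0, 0, -6, -4.8, 0, 0, 0, -9, -7.1, 0, 0, 0, -12, -9.5, 0, 0, 0, -15, -11.9, 0, 0]}}

```text
clock: 0.93
eef_pos: [358.6, 373.7, 304.1]
tool_rot: [-3.141, -0.0, 2.861]
force: [0.3, 0.7, 0.1]
width: -0.0
gripper_force: 0.0
```

{"method": "arm_command", "body": {"series": [0, -3, -2.4, 0, 0, 0, -6, -4.8, 0, 0, 0, -9, -7.1, 0, 0, 0, -12, -9.5, 0, 0, 0, -15, -11.9, 0, 0]}}

```text
clock: 1.35
eef_pos: [469.7, 217.8, 304.1]
tool_rot: [-3.141, -0.0, 2.861]
force: [1.0, 0.8, -0.9]
width: -0.1
gripper_force: 0.0
```

{"method": "arm_command", "body": {"series": [0, -3, -2.4, 0, 0, 0, -6, -4.7, 0, 0, 0, -9, -7.1, 0, 0, 0, -12, -9.4, 0, 0, 0, -14, -11, 0, 0]}}

```text
clock: 1.77
eef_pos: [574.8, 70.8, 304.0]
tool_rot: [-3.14, 0.001, 2.857]
force: [-0.2, 0.0, 0.2]
width: 0.0
gripper_force: 0.0
```

Run:
```python
from h import *
s=monitor.read_state();print(s['clock'],s['eef_pos'],s['tool_rot'],s['force'])
p,d=snap('wrist');cv2.imwrite('pics/w1.png',p[:,:,::-1])
print(np.load('wrist.npz')['R'],np.load('wrist.npz')['t'])
```

```text
1.7667 [574.75254887  70.84490471 303.95578352] [-3.13971535e+00  8.42224313e-04  2.85719879e+00] [-0.18481703  0.01861946  0.2054527 ]
[[ 0.2803077   0.95990928 -0.00132656]
 [ 0.92531411 -0.26983721  0.26642385]
 [ 0.25538478 -0.07590814 -0.96385506]] [-227.36078002 -573.2000802   329.40182011]
```

View pics/w1.png

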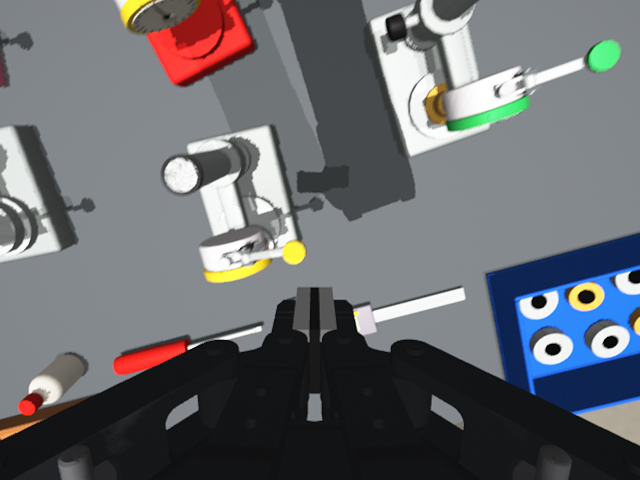

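The pad shows at about (293,252), above the fingertips at about (315,290). The target comparator is the grey one.

Run:
```python
from h import *
f=np.load('wrist.npz');P=[]
for v in range(235,270):
    for u in range(280,310):
        r,g,b=map(int,f['p'][v,u])
        if r>140 and g>120 and b<0.55*r:
            w=world('wrist',u,v)
            if 170<w[2]<200:P.append(np.r_[u,v,w])
P=np.array(P);print(len(P),P.mean(0),P.min(0),P.max(0))
```

```text
385 [294.25194805 251.05194805 588.85492707  49.3655802  184.9158478 ] [283.         241.         580.66086653  38.92827708 174.01177344] [305.         262.         597.84063224  58.0532847  187.62122138]
```

{"method": "arm_command", "body": {"series": [0, -1.5, -1.2, 0, 0, 0, -2, -1.5, 2, 0, 0, -2, -1.5, 5, 0, 0, -2, -1.5, 8, 0, 0, -2, -1.5, 9, 0]}}

```text
clock: 2.23
eef_pos: [585.0, 55.2, 210.0]
tool_rot: [-3.139, -0.007, 2.861]
force: [-0.8, -0.6, -0.1]
width: -0.1
gripper_force: 0.0
```

{"method": "arm_command", "body": {"series": [0, 0, 0, 0, 0, 0, 0, 0, 0, 0, 0, 0, 0, 0, 0, 0, 0, 0, 0, 0, 0, 0, 0, 0, 0]}}

```text
clock: 2.65
eef_pos: [589.2, 55.3, 215.9]
tool_rot: [3.14, 0.003, 2.861]
force: [0.0, -0.5, 0.7]
width: -0.3
gripper_force: 0.0
```

Run:
```python
from h import *
s=monitor.read_state();print(s['clock'],s['eef_pos'],s['force'])
p,d=snap('wrist');q,d=snap('scene')
a=cv2.resize(p[200:350,220:420],None,fx=2,fy=2);b=cv2.resize(q[190:340,260:400],(400,430))
c=np.zeros((430,800,3),np.uint8);c[:300,:400]=a;c[:,400:]=b
cv2.imwrite('pics/w2.png',c[:,:,::-1])
```

```text
2.65 [589.23796715  55.34555564 215.88157331] [ 0.0189641  -0.45213558  0.72976375]
```

View pics/w2.png

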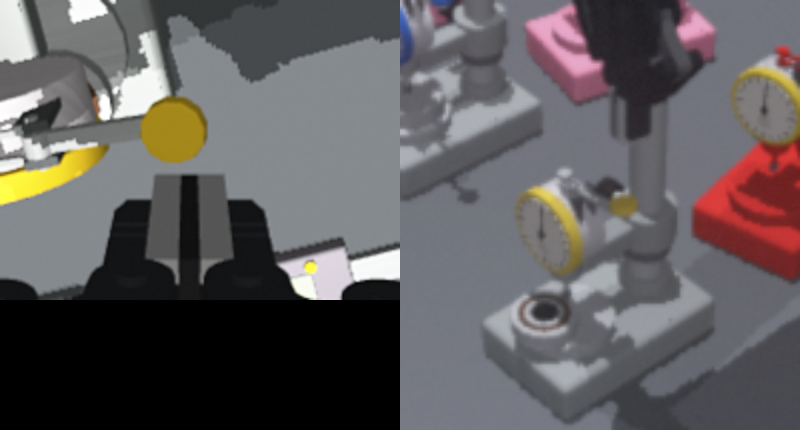

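The fingertips are about 30 mm above the pad. The pad is at wrist pixel (307,265), slightly off the fingers' centre line.

Run:
```python
from h import *
print(world('wrist',307,265), world('wrist',305,259),world('wrist',307,279))
s=monitor.read_state();f=np.load('wrist.npz')
for z in (216,185):
    c=f['K']@(f['R']@np.array([589.3,55.3,z])+f['t']);print(c[:2]/c[2])
```

```text
[587.7961737   50.47589645 186.51594679] [584.7685125   50.24218591 185.08662452] [595.50815823  48.20579798 186.0091625 ]
[317.11829724 286.50452887]
[316.59590025 264.25525694]
```

{"method": "arm_command", "body": {"series": [0, -0.1, -0.5, 0.4, 0, 0, -0.1, -0.5, 1.0, 0, 0, -0.1, -0.5, 1.7, 0, 0, -0.1, -0.5, 2.3, 0, 0, -0.1, -0.5, 2.6, 0]}}

```text
clock: 3.17
eef_pos: [587.0, 50.1, 186.8]
tool_rot: [-3.141, -0.002, 2.861]
force: [-0.4, 0.8, 0.3]
width: -0.3
gripper_force: 0.0
```

{"method": "arm_command", "body": {"series": [0, 0, 0, 0, 0, 0, 0, 0, 0.1, 0, 0, 0, 0, 0.2, 0, 0, 0, 0, 0.3, 0, 0, 0, 0, 0.4, 0]}}

```text
clock: 3.58
eef_pos: [588.0, 50.1, 184.4]
tool_rot: [3.141, 0.0, 2.861]
force: [-0.8, -0.9, -0.2]
width: 0.0
gripper_force: 0.0
```

{"method": "arm_command", "body": {"series": [0, 0, 0, 0.2, 0, 0, 0, 0, 0.4, 0, 0, 0, 0, 0.5, 0, 0, 0, 0, 0.6, 0, 0, 0, 0, 0.6, 0]}}

```text
clock: 4.0
eef_pos: [587.7, 50.0, 178.0]
tool_rot: [-3.141, -0.0, 2.861]
force: [-0.2, -0.3, 0.5]
width: -0.2
gripper_force: 0.0
```

{"method": "arm_command", "body": {"series": [0, 0, 0, 0.1, 0, 0, 0, 0, 0.2, 0, 0, 0, 0, 0.3, 0, 0, 0, 0, 0.4, 0, 0, 0, 0, 0.4, 0]}}

```text
clock: 4.42
eef_pos: [587.7, 50.1, 174.0]
tool_rot: [-3.141, -0.0, 2.861]
force: [0.3, 0.7, -0.0]
width: -0.1
gripper_force: 0.0
```

Run:
```python
from h import *
s=monitor.read_state();print(s['clock'],s['eef_pos'],s['force'])
p,d=snap('wrist');q,d=snap('scene')
a=cv2.resize(p[200:350,220:420],None,fx=2,fy=2);b=cv2.resize(q[190:340,260:400],(400,430))
c=np.zeros((430,800,3),np.uint8);c[:300,:400]=a;c[:,400:]=b
cv2.imwrite('pics/w3.png',c[:,:,::-1])
print(monitor.read_state()['force'])
```

```text
4.4167 [587.68790516  50.05593222 174.03965182] [ 0.25180859  0.67072386 -0.04921661]
[-0.78198554  0.27963501  0.19951803]
```

View pics/w3.png

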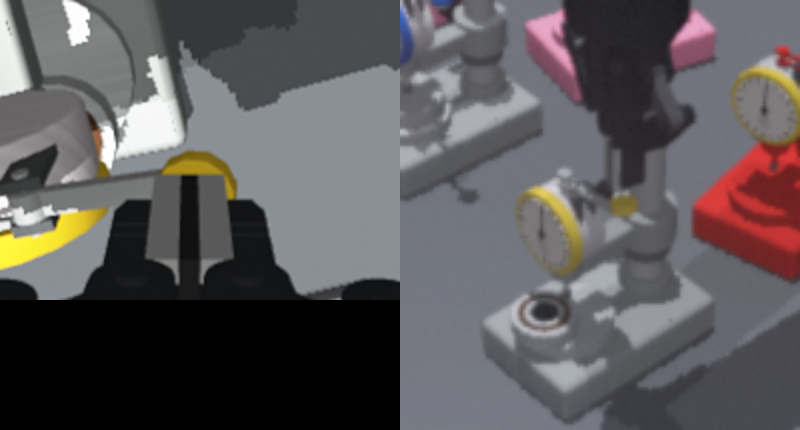

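Run:
```python
from h import *
for u,v in[(315,279),(318,282),(308,282),(331,285),(305,291),(325,291),(305,300),(325,300),(325,288)]:print(u,v,world('wrist',u,v).round(1))
for u,v in[(478,261),(478,262),(477,255),(477,252)]:
    U=260+(624-400)*140/400; print
for v in range(245,268,2):print('s',v,world('scene',338,v).round(1),np.load('scene.npz')['p'][v,338])
f=np.load('wrist.npz');
for z in(174,184):
    c=f['K']@(f['R']@np.array([587.7,50,z])+f['t']);print(z,c[:2]/c[2],c[2])
```

```text
315 279 [580.2  51.2 184.5]
318 282 [581.5  52.1 185.4]
308 282 [581.3  47.8 183. ]
331 285 [584.3  57.  185.4]
305 291 [576.1  48.5 205.2]
325 291 [578.2  55.5 205. ]
305 300 [576.1  48.7 213.6]
325 300 [577.9  55.4 213.8]
325 288 [577.8  55.7 203.3]
s 245 [598.1  59.6 228.6] [47 45 48]
s 247 [597.   58.6 222.9] [49 46 50]
s 249 [598.3  59.9 219.9] [49 45 48]
s 251 [600.1  61.8 217.4] [48 45 48]
s 253 [598.4  60.2 211. ] [48 46 51]
s 255 [598.2  60.  206.2] [63 60 64]
s 257 [515.9 -19.5 108.3] [140 139 133]
s 259 [587.3  49.6 184.6] [118 104  55]
s 261 [593.3  55.5 186.8] [118 103  49]
s 263 [595.4  57.6 184.6] [131 114  53]
s 265 [593.5  55.8 177.7] [113 104  82]
s 267 [532.4  -3.2 101.3] [131 134 139]
174 [317.01250517 286.26276389] 177.8975513645356
184 [317.18301245 295.03943458] 168.2556007240729
```

The pad hasn't moved. Both cameras put the real fingertips at z≈203, about 19 mm above it, so the reported TCP lies below the visible tips. I'll keep going down and watch the force.

{"method": "arm_command", "body": {"series": [0, 0, 0, 0.3, 0, 0, 0, 0, 0.6, 0, 0, 0, 0, 0.9, 0, 0, 0, 0, 1.2, 0, 0, 0, 0, 1.2, 0]}}

```text
clock: 4.93
eef_pos: [587.7, 50.2, 161.6]
tool_rot: [-3.141, -0.001, 2.861]
force: [0.8, 0.0, 1.2]
width: 0.1
gripper_force: 0.5
```

{"method": "arm_command", "body": {"series": [0, 0, 0, 0.1, 0, 0, 0, 0, 0.2, 0, 0, 0, 0, 0.3, 0, 0, 0, 0, 0.4, 0, 0, 0, 0, 0.4, 0]}}

```text
clock: 5.35
eef_pos: [588.0, 50.3, 158.3]
tool_rot: [3.141, 0.0, 2.861]
force: [1.3, 1.0, 2.6]
width: -0.2
gripper_force: 0.8
```

```bash
cat > look.py <<'E'
from h import *
import sys
s=monitor.read_state();print(s['clock'],s['eef_pos'],s['force'])
q,d=snap('scene');p,d=snap('wrist')
for v in range(247,272,2):print('s',v,world('scene',338,v).round(1),q[v,338])
for v in range(270,300,3):print('w',v,world('wrist',310,v).round(1),p[v,310])
a=cv2.resize(p[200:350,220:420],None,fx=2,fy=2);b=cv2.resize(q[190:340,260:400],(400,430))
c=np.zeros((430,800,3),np.uint8);c[:300,:400]=a;c[:,400:]=b
cv2.imwrite(f'pics/{sys.argv[1]}.png',c[:,:,::-1])
E
python3 look.py w4
```

```text
5.35 [588.00169307  50.33118968 158.29256703] [1.32291902 0.95665885 2.59683519]
s 247 [605.1  66.5 231.8] [45 41 45]
s 249 [600.5  62.1 222.3] [46 41 45]
s 251 [598.8  60.5 215.9] [48 46 49]
s 253 [600.1  61.8 212.8] [46 42 47]
s 255 [596.9  58.7 204.7] [47 45 48]
s 257 [596.8  58.7 200. ] [46 44 49]
s 259 [599.6  61.5 198.6] [48 45 48]
s 261 [599.5  61.5 193.9] [51 48 50]
s 263 [593.2  55.4 182. ] [100  96  86]
s 265 [596.2  58.4 180.8] [128 112  52]
s 267 [593.   55.3 172.3] [120 113  85]
s 269 [539.    3.2 103.9] [151 154 159]
s 271 [542.    6.1 102.2] [119 121 125]
w 270 [622.5  35.6  32.1] [169 174 172]
w 273 [624.7  35.   32.8] [191 196 193]
w 276 [626.6  34.4  34.1] [183 188 184]
w 279 [6.413e+02 2.980e+01 5.000e-01] [140 145 150]
w 282 [644.2  29.   -0. ] [140 145 150]
w 285 [646.2  28.4   1.9] [144 149 155]
w 288 [576.6  50.5 187.3] [56 56 56]
w 291 [577.   50.4 189.3] [61 61 60]
w 294 [576.8  50.5 192.6] [41 40 41]
w 297 [577.   50.5 194.7] [42 42 42]
```

Contact is made at about 2.6 N and the pad is down roughly 4 mm. Its stop should come near a reported z of 148.

{"method": "arm_command", "body": {"series": [0, 0, 0, 0.1, 0, 0, 0, 0, 0.2, 0, 0, 0, 0, 0.4, 0, 0, 0, 0, 0.5, 0, 0, 0, 0, 0.5, 0]}}

```text
clock: 5.87
eef_pos: [588.2, 50.6, 153.2]
tool_rot: [3.141, 0.0, 2.861]
force: [0.1, 2.5, 2.9]
width: -0.1
gripper_force: 1.6
```

{"method": "arm_command", "body": {"series": [0, 0, 0, 0.1, 0, 0, 0, 0, 0.2, 0, 0, 0, 0, 0.3, 0, 0, 0, 0, 0.4, 0, 0, 0, 0, 0.4, 0]}}

```text
clock: 6.28
eef_pos: [588.0, 50.1, 149.2]
tool_rot: [3.141, 0.0, 2.861]
force: [0.7, 2.9, 4.2]
width: 0.2
gripper_force: 1.9
```

```bash
python3 look.py w5|grep -v w
```

```text
6.2833 [587.99842313  50.10192429 149.20775899] [0.7186457  2.9209412  4.23789095]
s 247 [600.8  62.3 227.1] [45 42 45]
s 249 [597.5  59.2 219. ] [45 42 46]
s 251 [604.7  66.2 222.5] [43 40 45]
s 253 [608.2  69.7 222. ] [45 43 45]
s 255 [599.9  61.7 208.1] [44 43 46]
s 257 [599.2  61.  202.8] [46 43 47]
s 259 [598.2  60.1 197. ] [46 42 48]
s 261 [599.2  61.1 193.5] [47 43 46]
s 263 [599.1  61.1 188.8] [49 46 50]
s 265 [599.4  61.4 184.5] [49 48 52]
s 267 [593.   55.4 172.4] [105  97  78]
s 269 [595.2  57.5 170.2] [128 112  55]
s 271 [595.5  57.9 165.8] [124 110  54]
```

View pics/w5.png

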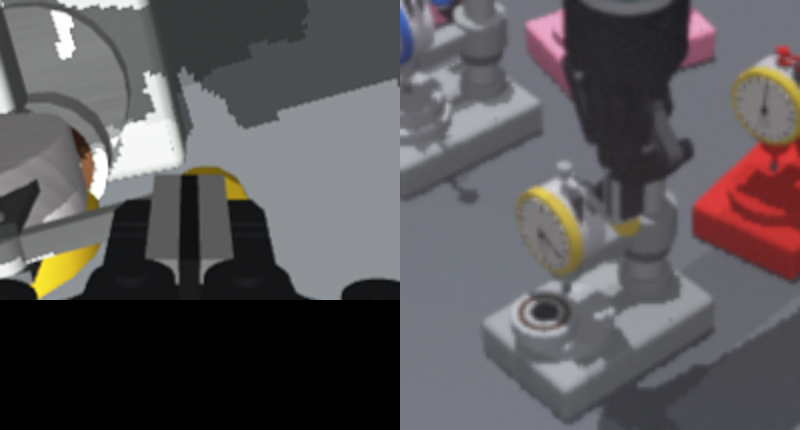

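The lever is down about 12–13 mm and the dial needle has swung. I'll go a little further to the stop.

{"method": "arm_command", "body": {"series": [0, 0, 0, 0.05, 0, 0, 0, 0, 0.1, 0, 0, 0, 0, 0.15, 0, 0, 0, 0, 0.15, 0, 0, 0, 0, 0.15, 0]}}

```text
clock: 6.8
eef_pos: [588.1, 50.2, 148.7]
tool_rot: [3.141, 0.001, 2.861]
force: [-1.8, 2.3, 9.0]
width: -0.1
gripper_force: 4.5
```

At the stop: the force has risen to 9 N with hardly any further travel. I'll hold here.

{"method": "arm_command", "body": {"series": [0, 0, 0, 0, 0, 0, 0, 0, 0, 0, 0, 0, 0, 0, 0, 0, 0, 0, 0, 0, 0, 0, 0, 0, 0]}}

```text
clock: 7.22
eef_pos: [588.1, 50.2, 148.7]
tool_rot: [3.141, 0.001, 2.861]
force: [-1.1, 3.6, 9.2]
width: -0.1
gripper_force: 4.5
```

{"method": "arm_command", "body": {"series": [0, 0, 0, 0, 0, 0, 0, 0, 0, 0, 0, 0, 0, 0, 0, 0, 0, 0, 0, 0, 0, 0, 0, 0, 0]}}

```text
clock: 7.63
eef_pos: [588.1, 50.2, 148.7]
tool_rot: [3.141, 0.001, 2.861]
force: [-0.9, 4.1, 9.0]
width: -0.2
gripper_force: 4.5
```

{"method": "arm_command", "body": {"series": [0, 0, 0, -0.05, 0, 0, 0, 0, -0.1, 0, 0, 0, 0, -0.2, 0, 0, 0, 0, -0.3, 0, 0, 0, 0, -0.4, 0]}}

```text
clock: 8.05
eef_pos: [588.0, 49.8, 151.8]
tool_rot: [-3.141, 0.0, 2.861]
force: [2.0, 2.1, 3.2]
width: -0.2
gripper_force: 1.6
```

{"method": "arm_command", "body": {"series": [0, 0, 0, -0.1, 0, 0, 0, 0, -0.2, 0, 0, 0, 0, -0.3, 0, 0, 0, 0, -0.4, 0, 0, 0, 0, -0.5, 0]}}

```text
clock: 8.47
eef_pos: [587.5, 49.0, 156.6]
tool_rot: [-3.14, -0.001, 2.86]
force: [0.8, -1.0, 1.3]
width: 0.0
gripper_force: 0.7
```

{"method": "arm_command", "body": {"series": [0, 0, 0, -0.1, 0, 0, 0, 0, -0.2, 0, 0, 0, 0, -0.3, 0, 0, 0, 0, -0.4, 0, 0, 0, 0, -0.5, 0]}}

```text
clock: 8.88
eef_pos: [587.4, 50.1, 161.7]
tool_rot: [-3.141, -0.001, 2.861]
force: [0.0, -0.6, 1.2]
width: 0.2
gripper_force: 0.4
```

{"method": "arm_command", "body": {"series": [0, 0, 0, -0.1, 0, 0, 0, 0, -0.2, 0, 0, 0, 0, -0.3, 0, 0, 0, 0, -0.4, 0, 0, 0, 0, -0.5, 0]}}

```text
clock: 9.3
eef_pos: [587.8, 50.3, 166.8]
tool_rot: [3.141, -0.0, 2.861]
force: [0.4, -1.0, 0.1]
width: 0.0
gripper_force: 0.0
```

{"method": "arm_command", "body": {"series": [0, 0, 0, -0.1, 0, 0, 0, 0, -0.2, 0, 0, 0, 0, -0.3, 0, 0, 0, 0, -0.5, 0, 0, 0, 0, -0.7, 0]}}

```text
clock: 9.72
eef_pos: [587.8, 50.0, 173.9]
tool_rot: [-3.142, -0.0, 2.861]
force: [0.5, 0.2, -0.7]
width: 0.1
gripper_force: 0.0
```

```bash
python3 look.py w6|grep -v w
```

```text
9.7167 [587.80198014  50.04694269 173.92938641] [ 0.52039574  0.21738162 -0.6831565 ]
s 247 [599.   60.6 225.1] [49 44 49]
s 249 [598.2  59.9 219.8] [47 45 49]
s 251 [598.8  60.5 215.9] [47 44 47]
s 253 [597.2  59.  209.6] [47 44 47]
s 255 [599.2  61.  207.3] [59 56 62]
s 257 [515.4 -20.  107.7] [138 137 129]
s 259 [589.   51.2 186.5] [118 104  54]
s 261 [591.3  53.5 184.4] [119 103  49]
s 263 [595.5  57.6 184.6] [130 114  52]
s 265 [592.7  54.9 176.7] [115 108  84]
s 267 [534.   -1.7 103.2] [132 134 140]
s 269 [ 5.354e+02 -3.000e-01  9.960e+01] [151 155 160]
s 271 [539.4   3.6  99.1] [118 120 125]
```

View pics/w6.png

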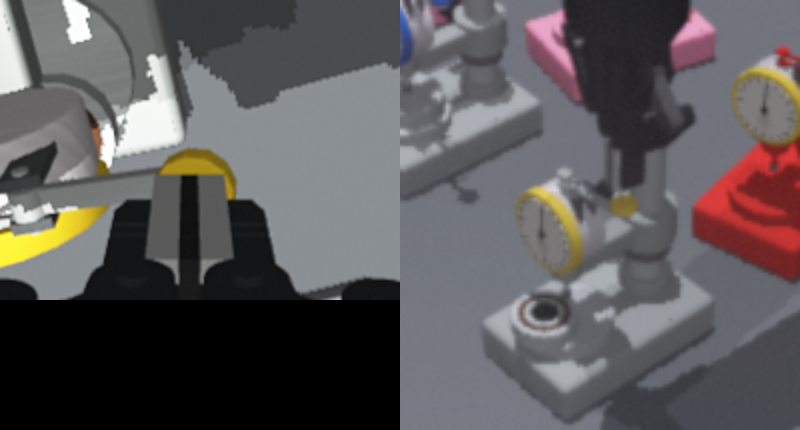

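The pad is back at rest (z≈185), the needle is back where it started and the fingers are clear. Withdrawing straight up.

{"method": "arm_command", "body": {"series": [0, 0, 0, -2, 0, 0, 0, 0, -4, 0, 0, 0, 0, -7, 0, 0, 0, 0, -9, 0, 0, 0, 0, -10, 0]}}

```text
clock: 10.23
eef_pos: [589.3, 50.0, 276.8]
tool_rot: [3.14, 0.004, 2.861]
force: [0.7, -0.6, 0.6]
width: 0.0
gripper_force: 0.0
```

{"method": "arm_command", "body": {"series": [0, 0, 0, 0, 0, 0, 0, 0, 0, 0, 0, 0, 0, 0, 0, 0, 0, 0, 0, 0, 0, 0, 0, 0, 0]}}

```text
clock: 10.65
eef_pos: [587.1, 50.0, 272.4]
tool_rot: [-3.141, -0.002, 2.861]
force: [-0.6, 0.5, 0.1]
width: 0.2
gripper_force: 0.0
```

```bash
python3 -c "
from cell import workorder;print(workorder.finish_job())"
```

```text
the job is handed in; nothing more can be done
None
```

I pressed the yellow lever to its stop (about 9 N), held it there for about a second, followed it slowly back to rest, withdrew and handed the job in; the hand-in returned no verdict.

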